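# Set up a spindle on V-blocks under the dial gauge

## Robot

A 6-joint arm with a two-finger parallel gripper is mounted at the origin on the work surface. World frame = base frame: x ahead of the robot, y to its left, z up, the work surface at z = 0. Lengths are in m, angles in rad, forces in N, time in s.
With the tool pointing down it reaches from about 0.3 to 0.825 m from the base axis. Payload 5.4 kg.
Tool frame: the origin (TCP) lies between the finger pads; the fingertips stand 8 mm ahead of it and the grasp point (between the pads) lies 11 mm behind it; y points along the fingers, x is the direction in which the jaws open and shut, and the axes are right-handed (so a half turn about y gives the same grasp; the last joint's range is limited). The gripper opens to 92 mm and grips with 3 to 60 N. Pads are 20 mm wide; open, the fingers measure 128 mm over their backs; the gripper's body (75 mm by 189 mm) begins 69 mm behind the grasp point.
Start: joints at [-0.21, 0.158, 1.597, -0, 1.386, -0.21], TCP at [0.575, -0, 0.223] pointing down, gripper open.
Joint ranges: [-2.91, 2.91], [-0.94, 2.29], [0.18, 2.7], [-1.29, 4.43], [0.17, 2.64], [-3, 3]. Speed limits (rad/s): [2.57, 2.57, 3.14, 3.14, 3.14, 3.14].

## Interface

Orientations are given as a rotation vector (axis times angle).
In Python, from station import robot gives the robot as it stands. The module is installed in compiled form; this text tells all that it offers.
- The arm moves only by the tool drive_tool, never from a script. Its argument "commands" is a list of rows, each a list of 7 numbers: the closure in counts, from 0 (fully open) to 255 (shut), then the shift along the world's x, y, z in mm, then the turn, a rotation vector about the world's x, y, z in degrees. In form: [[hand, dx, dy, dz, ax, ay, az], ...]. A call has 1 to 10 rows; each row shifts and turns the commanded pose from where the row before left it; what a row does not reach is not made up. A row lasts 1/10 s, in which the tool goes at most 50 mm and 8.59 degrees, less where a joint would pass 70% of its speed; a pose out of reach is approached as far as the arm can. A call is refused whole if a number of a shift passes 50 or a number of a turn 8.59, either way. A call with a gripper value outside its range is refused whole. The fingers move at their own pace and stop on an object; "grip_force" is the grip in N (left out, the last holds). Time passes only in rows, so rows that do not move let the fingers close. It gives the time, the measured TCP pose, the force and the opening at its end, in the units of the state.
- robot.get_state(): the state, without advancing time (a new reading comes with each control period).
- robot.capture(name): name is "scene" or "side" or "wrist"; returns a dict with "pixels" (400x640x3 uint8, red, green, blue), "fov_y" (degrees; the focal length in pixels is half the picture's height over the tangent of half this angle, whatever the lens; pixels are square), "cx", "cy" (the principal point, pixels), "extrinsics" (4x4, takes a point from world to camera coordinates); the wrist camera has in their place "mount" (4x4, takes a point from camera to tool coordinates, whose origin is the TCP and whose axes are the tool frame's). Camera axes: x right, y down, z forward; pixel columns grow to the right and rows downward; lengths in m; the calibration is good to about 2 mm. A picture is of the moment at which its call begins: read the wrist's pose just before it. There is no depth.
- robot.sign_off(): hands the job in, once; it reports no verdict.
The state is a dict: "clock": time; "joints": joint angles; "qvel": joint speeds; "joint_torque": joint torques, N m; "tcp_pos": TCP position; "orientation": TCP orientation; "ft_force": force on the tool from outside, world axes, zero at the start; "torque": the same for the moment, N m; "grip_width": finger opening in m.
Only numpy, scipy, OpenCV 4.12 (cv2) and the standard library are available. Lean on these libraries where they do the work, as an engineer would, in place of code of your own. Each camera call takes 0.05 s, during which the arm holds its last target. There are 200 camera calls.

## Task

Set up the spindle for a run-out check on the granite plate (left and right as the robot sees them): stand the two large V-blocks in a row to the right of the angle plate, one under the middle of each bearing journal, and lay the spindle in their vees, plain end a few millimetres from the middle of the angle plate's face and square to it. Stand the dial gauge square behind it (the side away from the robot), plunger just above the middle of the spindle's thick body. Do not let the spindle hit the granite or the gauge tip over, and leave the small V-block where it is.

Things in the scene. Friction and masses are not known exactly. Their poses are not given: they have to be found in the camera images.
- plate: Dark granite surface plate, 250 (x) by 400 (y) by 50 mm high, fixed on the left or right half of the bench; a green mat with the parts lies on the other half. Origin: centre of its underside; its top is 50 mm above. x points away from the robot, y left (within 0.15 rad).
- angle_plate: Dark cast-iron angle plate, the end stop, fixed on the left part of the granite. Wall 60 mm wide (x), 8 thick, 50 high; its flat face looks right (-y); a foot 50 mm long, 8 high runs left from it. Origin: on the granite at the bottom of the face, mid-width. x along the face, away from the robot; y normal to the face, to the left; z up. The spindle belongs above the -y axis.
- vblock_a_mid (a point): One of two large, matching, interchangeable steel V-blocks, upright on the mat: 45 mm wide (x, grip across this), 30 long (y), 40 high, 0.34 kg. A 90 degree vee 28 mm wide, 14 deep runs along y in the top; a 16 mm journal in it has its axis 37 mm above the block's underside. The point is the block's centre, 20 mm above its underside; z up.
- vblock_b_mid (a point): The other large V-block, the same in every way as vblock_a; the point is its centre, 20 mm above its underside, with the same axes.
- vblock_small_mid (a point): The odd, smaller V-block, 28 mm wide, 24 long, 24 high, among the others on the mat; not used in this job. The point is its centre, 12 mm above its underside.
- spindle_mid (a point): Steel spindle, 210 mm, 0.45 kg, level in a low wooden rest on the mat. Point: on its axis at mid-length, 42 mm above the bench at the start; x along the axis to the plain end (roughly left). Thick body 24 mm diameter, x -35 to 35 (grip here); bearing journals 16 mm diameter, x 35 to 85 and -85 to -35; plain 12 mm end to 105; gear 36 mm diameter, -97 to -86; stub to -105. The rest stands at x = +-60.
- gauge_mid (a point): Dial gauge on a stand, 0.65 kg, upright on the mat. Point: on the column's axis, 90 mm above the underside; z up; dial and plunger on the -x side. Base x -23 to 37, 50 wide, 40 high. On the column's top an 18 mm square grip block, 34 high, centre 81 mm above the point (grip it). Dial 42 mm, centre at x -60, 22 above the point; plunger tip at x -60, 57 above the underside (8 clear of the spindle).
There are look-alikes about, which are no part of the job. What is shaped like the part that bears vblock_a_mid but blue or green is not meant.

How it is judged:
At the end, for the whole second after the job is handed in: Large V-blocks upright on the plate, each within 11 mm of a journal's middle; spindle level in both vees, plain end 0-16 mm off the stop face, within 14 mm of its centre line; gauge upright behind, plunger within 10 mm of the axis, 15 mm of mid-length, not touching; all released, still (((x of vblock_a_mid in the frame of spindle_mid between 0.049 and 0.071 m and x of vblock_b_mid in the frame of spindle_mid between -0.071 and -0.049 m) or (x of vblock_b_mid in the frame of spindle_mid between 0.049 and 0.071 m and x of vblock_a_mid in the frame of spindle_mid between -0.071 and -0.049 m)) and z of vblock_a_mid in the frame of plate between 0.066 and 0.074 m and angle between each of vblock_a_mid, vblock_b_mid, gauge_mid's own z axis and vertical below 0.05 rad and angle between the y axis of each of vblock_a_mid, vblock_b_mid and the x axis of spindle_mid, either way round below 0.15 rad and linear speed of each of vblock_a, vblock_b, spindle, gauge below 0.01 m/s and z of vblock_b_mid in the frame of plate between 0.066 and 0.074 m and z of spindle_mid in the frame of plate between 0.0835 and 0.0905 m and angle between spindle_mid's own x axis and vertical between 1.53 and 1.61 rad and x of angle_plate in the frame of spindle_mid between 0.104 and 0.121 m and x of spindle_mid in the frame of angle_plate between -0.014 and 0.014 m and angle between the x axis of spindle_mid and the y axis of angle_plate, either way round below 0.12 rad and angular speed of spindle below 0.1 rad/s and z of gauge_mid in the frame of plate between 0.136 and 0.144 m and x of gauge_mid in the frame of angle_plate above 0.03 m and x of spindle_mid in the frame of gauge_mid between -0.07 and -0.05 m and y of spindle_mid in the frame of gauge_mid between -0.015 and 0.015 m and angle between the y axis of gauge_mid and the x axis of spindle_mid, either way round below 0.25 rad and contact force between gauge and spindle below 0.2 N).
It fails at once if the spindle hits the granite (contact force between spindle and plate above 1 N).
It fails at once if the dial gauge tips over (angle between gauge_mid's own z axis and vertical above 0.6 rad).
It fails at once if the small V-block is moved (distance of vblock_small_mid from where it was at the start of the episode above 0.025 m).
It also fails if it takes over 128 s, if anything falls off the work surface, if the arm or the gripper's body presses on something with over 40 N, if the wrist force passes 120 N, or if a joint passes its speed limit or range.

## Working session

There is one attempt and no reset: what is moved stays moved. The work goes in short steps, Python scripts to look and compute and a tool call to move; the robot and the scene stay as the last step left them, time stands still between calls to the robot, and variables do not carry over. Pictures are saved under pics/ and viewed, about 12 in all and at most 16, crops included, and the job is handed in when it is done.

Besides the shell and the picture viewer there is one more tool, called after ">>>" by a JSON object that holds its "fn" and its "kwargs". drive_tool: Moves the arm, as the interface text tells. Its arguments: {"type":"object","properties":{"commands":{"type":"array"},"grip_force":{"type":"number"}},"required":["commands"]}

```bash
mkdir -p pics; cat > h.py <<'E'
import numpy as np, cv2
from station import robot
from scipy.spatial.transform import Rotation as R
def cap(name,fn=None):
    s=robot.get_state(); c=robot.capture(name)
    im=c['pixels'][:,:,::-1].copy()
    if 'mount' in c:
        T=np.eye(4);T[:3,:3]=R.from_rotvec(s['orientation']).as_matrix();T[:3,3]=s['tcp_pos']
        E=np.linalg.inv(T@np.array(c['mount']))
    else: E=np.array(c['extrinsics'])
    f=200/np.tan(np.radians(c['fov_y'])/2)
    K=np.array([[f,0,c['cx']],[0,f,c['cy']],[0,0,1]])
    if fn: cv2.imwrite('pics/'+fn+'.png',im)
    np.savez(''+(fn or name)+'.npz',im=im,E=E,K=K)
    return im,E,K
def load(fn):
    d=np.load(''+fn+'.npz'); return d['im'],d['E'],d['K']
def at(E,K,uv,z):
    d=E[:3,:3].T@np.linalg.inv(K)@np.array([uv[0],uv[1],1.]); o=-E[:3,:3].T@E[:3,3]
    return o+d*(z-o[2])/d[2]
def proj(E,K,p):
    q=K@(E[:3,:3]@np.array(p)+E[:3,3]); return q[:2]/q[2]
def crop(fn,x0,y0,x1,y1,k,out):
    im=load(fn)[0]; cv2.imwrite('pics/'+out+'.png',cv2.resize(im[y0:y1,x0:x1],None,fx=k,fy=k,interpolation=cv2.INTER_CUBIC))
E
python3 - <<'E'
from h import *
ims=[]
for n in ('scene','side','wrist'):
    im,E,K=cap(n,n+'0'); ims.append(im); print(n,K[0,0],K[0,2],K[1,2],(-E[:3,:3].T@E[:3,3]).round(3),E[2,:3].round(2))
print(robot.get_state())
E
```

```text
scene 505.969026248234 319.2140581356834 199.5583677948746 [1.171 0.489 1.197] [-0.52 -0.32 -0.79]
side 412.887051076994 319.1532985291641 189.98717005009163 [0.327 0.902 0.98 ] [ 0.09 -0.7  -0.71]
wrist 282.2128268514221 330.7273335473884 195.32096168838805 [0.575 0.071 0.383] [-0.   -0.25 -0.97]
{'clock': 0.15, 'joints': array([-2.10103455e-01,  1.58905432e-01,  1.59793295e+00,  4.86845757e-06,
        1.38619866e+00, -2.10101769e-01]), 'qvel': array([-8.57780816e-04, -1.80804108e-03, -5.43977740e-03,  4.73412080e-04,
       -1.24326079e-03, -9.97463187e-05]), 'joint_torque': array([ 3.99315013e-04, -3.85916662e+01, -3.22434962e+01,  7.02334754e-02,
        3.51220253e-02, -9.48688057e-05]), 'tcp_pos': array([5.74530052e-01, 7.86237139e-05, 2.21849462e-01]), 'orientation': array([-1.57049012e+00,  1.11067284e-03,  1.10661667e-03]), 'ft_force': array([-0.05246936, -0.81742728, -0.52135624]), 'torque': array([0.02289398, 0.06224106, 0.01475854]), 'grip_width': 0.09198805878586402}
```

View pics/scene0.png

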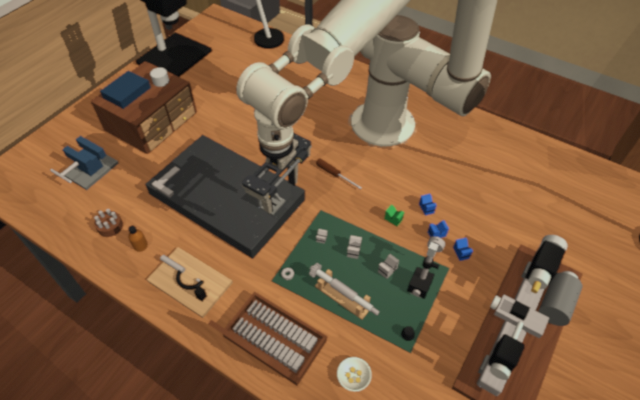

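View pics/side0.png

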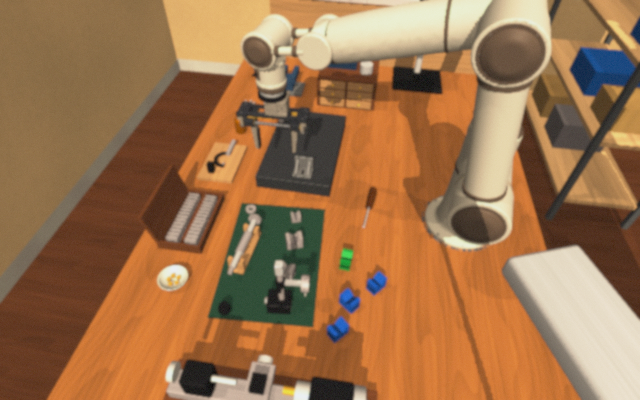

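The scene camera faces the robot: the plate is at image left (-y) and the mat at image right (+y). On the mat are three grey V-blocks (about 321,236 / 354,246 / 388,265), the spindle at (342,290) and the gauge at (427,265). The blue and green blocks are decoys.

```bash
python3 - <<'E'
from h import *
crop('scene0',265,205,465,355,4,'c1')
crop('scene0',140,130,320,265,4,'c2')
E
```

```text
(no output)
```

View pics/c1.png

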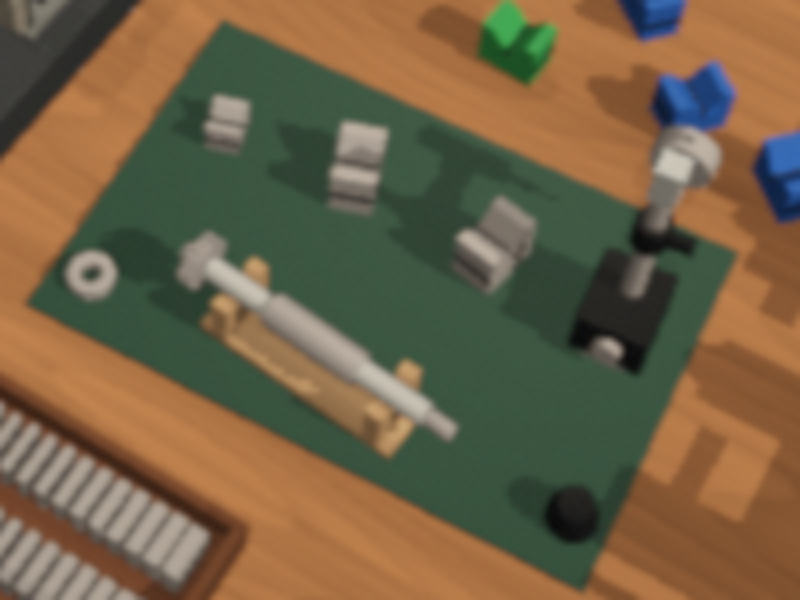

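View pics/c2.png

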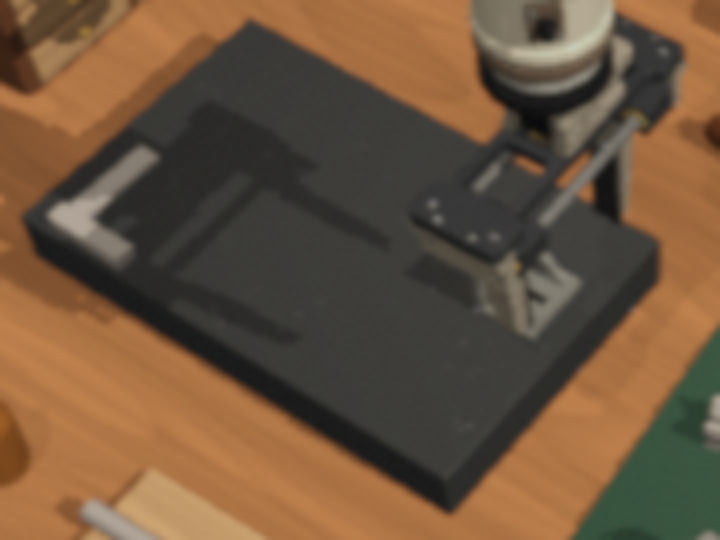

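c1: the small block is at crop (227,122) and the large blocks at (358,165) and (495,243). The spindle's gear end is at the left and its plain end at (450,428), so the plain end already points to +y. The gauge base is at (625,310), with a ring and a black knob as clutter.
c2: the L-square lying at the far left is a decoy. The angle plate is under the gripper at (540,295).

```bash
python3 - <<'E'
from h import *
im,E,K=load('scene0')
def m(n,u,v,z,o=(265,205)): print(n,at(E,K,(o[0]+u/4-.4,o[1]+v/4-.4),z).round(3))
m('small',227,118,.024);m('A',358,160,.036);m('B',495,235,.036)
m('plain',450,428,.042);m('gear',203,260,.042);m('gbase',628,290,.04);m('gtop',675,150,.188)
for c in ((222,22),(735,255),(583,588),(32,302)): m('mat',*c,0)
for c in ((250,22),(658,245),(452,485),(30,218)): m('plate',*c,.05,(140,130))
E
```

```text
small [0.505 0.08  0.024]
A [0.492 0.177 0.036]
B [0.494 0.282 0.036]
plain [0.634 0.324 0.042]
gear [0.617 0.132 0.042]
gbase [0.486 0.375 0.04 ]
gtop [0.473 0.372 0.188]
mat [0.422 0.023 0.   ]
mat [0.398 0.42  0.   ]
mat [0.662 0.437 0.   ]
mat [0.685 0.041 0.   ]
plate [ 0.408 -0.43   0.05 ]
plate [ 0.42  -0.034  0.05 ]
plate [ 0.664 -0.036  0.05 ]
plate [ 0.649 -0.432  0.05 ]
```

View pics/wrist0.png

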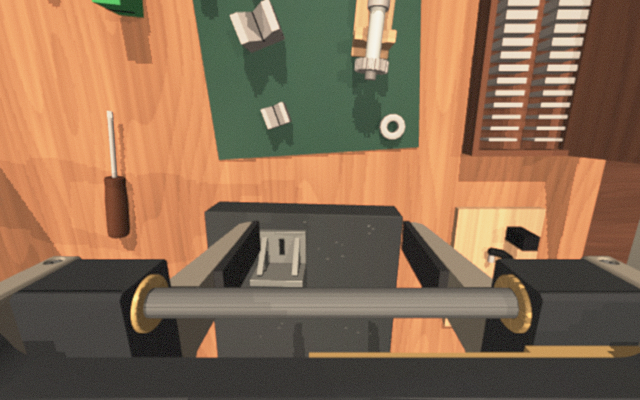

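The wrist view shows image right = +x and up = +y. The angle plate's wall top is at about row 280, columns 251-304. Next I move over the mat for a measuring view.

>>> {"fn": "drive_tool", "kwargs": {"commands": [[0,-10,40,25,0,0,0],[0,-10,40,25,0,0,0],[0,-10,40,25,0,0,0],[0,-10,40,25,0,0,0],[0,-5,40,25,0,0,0],[0,0,0,0,0,0,0],[0,0,0,0,0,0,0],[0,0,0,0,0,0,0]]}}

```text
clock: 0.95
tcp_pos: [0.5297, 0.199, 0.346]
orientation: [-1.572, 0.003, 0.001]
ft_force: [-0.4, 0.8, -0.7]
grip_width: 0.0919
```

```bash
python3 - <<'E'
from h import *
im,E,K=cap('wrist','w1'); s=robot.get_state(); print(s['tcp_pos'],s['orientation'],s['clock'])
cv2.imwrite('pics/w1c.png',cv2.resize(im[0:300,130:530],None,fx=2,fy=2,interpolation=cv2.INTER_CUBIC))
E
```

```text
[0.52973843 0.19871826 0.34587629] [-1.57158830e+00  3.48055387e-03  9.98420951e-04] 1.0
```

View pics/w1c.png

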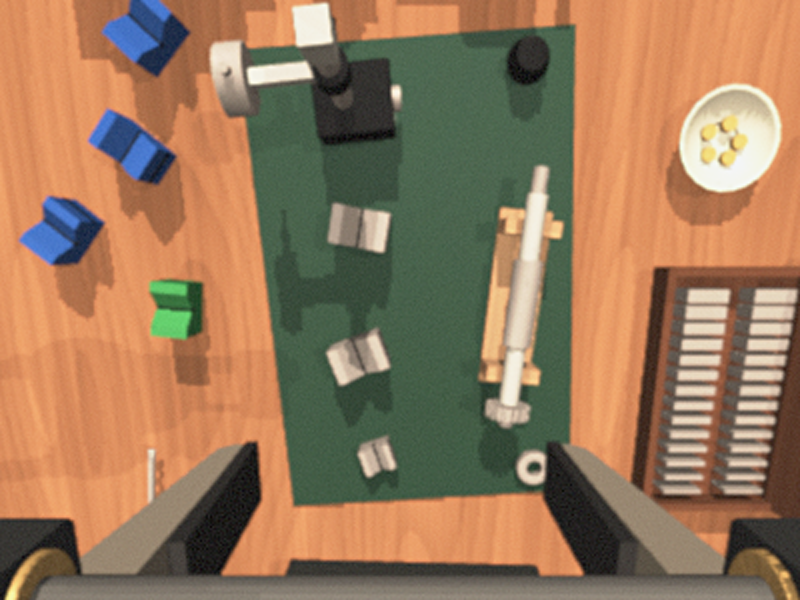

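The wrist crop w1c shows the large blocks at (360,228) and (358,358), and the small block at (377,457). The spindle runs from (541,170), plain end, to (508,420), gear end. The gauge's grip block top is at (314,25), its base centre at (355,100), and its dial on the -x side.

```bash
python3 - <<'E'
from h import *
im,E,K=load('w1')
def m(n,u,v,z): p=at(E,K,(130+u/2-.25,v/2-.25),z); print(n,p.round(4)); return p[:2]
a=[m('B',*c,.04) for c in ((334,204),(391,210),(386,253),(329,245))]; print(np.mean(a,0))
a=[m('A',*c,.04) for c in ((327,353),(380,330),(391,368),(338,386))]; print(np.mean(a,0))
a=[m('S',*c,.024) for c in ((359,443),(388,436),(397,470),(368,478))]; print(np.mean(a,0))
p=m('plain',541,167,.042);g=m('gear',508,424,.042);d=p-g;print(np.hypot(*d),np.degrees(np.arctan2(d[1],d[0])),(p+g)/2)
m('bodyp',529,262,.042);m('bodym',519,347,.042)
m('rest+',530,224,.03);m('rest-',510,372,.03)
a=[m('gt',*c,.188) for c in ((294,6),(329,3),(333,44),(299,47))]; print(np.mean(a,0))
a=[m('gb',*c,.04) for c in ((312,66),(388,60),(393,133),(319,138))]; print(np.mean(a,0))
m('dial',235,78,.112)
E
```

```text
B [0.4757 0.2994 0.04  ]
B [0.5205 0.2949 0.04  ]
B [0.5164 0.2619 0.04  ]
B [0.4707 0.2681 0.04  ]
[0.49580747 0.28109366]
A [0.4661 0.1802 0.04  ]
A [0.5109 0.1996 0.04  ]
A [0.5199 0.1673 0.04  ]
A [0.4746 0.1515 0.04  ]
[0.49287487 0.17466273]
S [0.4902 0.0942 0.024 ]
S [0.5165 0.1009 0.024 ]
S [0.5246 0.0679 0.024 ]
S [0.4978 0.0599 0.024 ]
[0.50729225 0.08071691]
plain [0.6365 0.3264 0.042 ]
gear [0.621  0.1182 0.042 ]
0.20880272023405186 85.73789218897778 [0.62872177 0.22231385]
bodyp [0.6313 0.2549 0.042 ]
bodym [0.6269 0.1857 0.042 ]
rest+ [0.633  0.2846 0.03  ]
rest- [0.6228 0.1616 0.03  ]
gt [0.4759 0.3835 0.188 ]
gt [0.4933 0.3848 0.188 ]
gt [0.4947 0.3667 0.188 ]
gt [0.4775 0.3653 0.188 ]
[0.48534166 0.3750602 ]
gb [0.4623 0.397  0.04  ]
gb [0.5188 0.401  0.04  ]
gb [0.5223 0.351  0.04  ]
gb [0.4656 0.3475 0.04  ]
[0.49226595 0.37414506]
dial [0.4237 0.3706 0.112 ]
```

All consistent: block footprint about 45x32, spindle 209 mm, gauge column at 0.485 from both top and base. Next I look at the plate.

>>> {"fn": "drive_tool", "kwargs": {"commands": [[0,0,-45,0,0,0,0],[0,0,-45,0,0,0,0],[0,0,-45,0,0,0,0],[0,0,-45,0,0,0,0],[0,0,-45,0,0,0,0],[0,0,-45,0,0,0,0],[0,0,-45,0,0,0,0],[0,0,-45,0,0,0,0],[0,0,-40,0,0,0,0],[0,0,0,0,0,0,0]]}}

```text
clock: 2.0
tcp_pos: [0.5283, -0.2054, 0.3455]
orientation: [-1.571, 0.009, -0.004]
ft_force: [0.1, 1.0, -1.1]
grip_width: 0.092
```

>>> {"fn": "drive_tool", "kwargs": {"commands": [[0,0,0,0,0,0,0],[0,0,0,0,0,0,0],[0,0,0,0,0,0,0]]}}

```text
clock: 2.3
tcp_pos: [0.53, -0.199, 0.3476]
orientation: [-1.571, -0.001, 0.001]
ft_force: [1.2, -0.5, -0.5]
grip_width: 0.0919
```

```bash
python3 - <<'E'
from h import *
im,E,K=cap('wrist','w2'); s=robot.get_state(); print(s['tcp_pos'],s['orientation'],s['clock'])
cv2.imwrite('pics/w2c.png',cv2.resize(im[0:250,200:460],None,fx=3,fy=3,interpolation=cv2.INTER_CUBIC)[:600])
E
```

```text
[ 0.53004875 -0.19892172  0.34765862] [-1.57069785e+00 -1.21280931e-03  1.16507431e-03] 2.35
```

View pics/w2c.png

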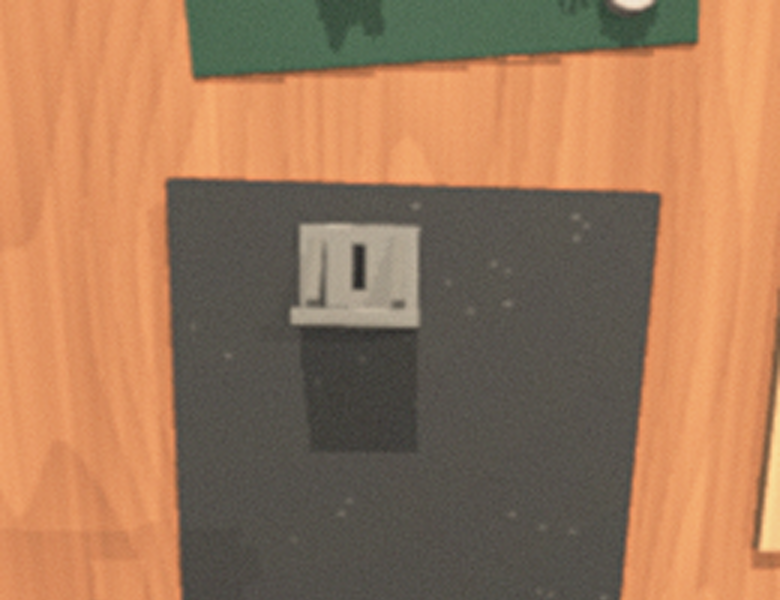

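The w2c crop shows the angle plate's wall top from (290,310) to (419,327), with its front edge on rows 324-327. The plate's upper edge runs from (167,180) to (659,193).

```bash
python3 - <<'E'
from h import *
im,E,K=load('w2')
print(-E[:3,:3].T@E[:3,3])
def m(n,u,v,z): p=at(E,K,(200+u/3-.33,v/3-.33),z); print(n,p.round(4)); return p[:2]
m('fl',290,324,.1);m('fr',419,327,.1);m('bl',291,308,.1);m('br',419,310,.1)
m('footl',299,225,.058);m('footr',419,227,.058)
m('pl',167,180,.05);m('pr',659,193,.05);m('ll',183,600,.05);m('lr',622,600,.05)
E
```

```text
[ 0.5297251  -0.1283663   0.50900997]
fl [ 0.4823 -0.1098  0.1   ]
fr [ 0.5419 -0.111   0.1   ]
bl [ 0.483  -0.1028  0.1   ]
br [ 0.5418 -0.1035  0.1   ]
footl [ 0.4833 -0.061   0.058 ]
footr [ 0.5427 -0.0618  0.058 ]
pl [ 0.4173 -0.0392  0.05  ]
pr [ 0.6627 -0.0445  0.05  ]
ll [ 0.4121 -0.2561  0.05  ]
lr [ 0.6591 -0.2556  0.05  ]
```

Face centre is at (0.512,-0.1105) with yaw about -1.2°. Targets: spindle mid (0.5097,-0.2225), blocks (0.511,-0.1625) and (0.5085,-0.2825), gauge (0.570,-0.224). I start with block A.

>>> {"fn": "drive_tool", "kwargs": {"commands": [[0,-5,47,-20,0,0,2.4],[0,-5,47,-20,0,0,2.4],[0,-5,47,-20,0,0,2.4],[0,-5,47,-20,0,0,2.4],[0,-5,47,-20,0,0,2.4],[0,-5,47,-20,0,0,2.4],[0,-5,47,-20,0,0,2.4],[0,-2,45,-20,0,0,2.2],[0,0,0,-20,0,0,0],[0,0,0,0,0,0,0]], "grip_force": 30}}

```text
clock: 3.35
tcp_pos: [0.4911, 0.1672, 0.1684]
orientation: [-1.554, -0.259, 0.268]
ft_force: [0.2, -0.3, -0.2]
grip_width: 0.0919
```

>>> {"fn": "drive_tool", "kwargs": {"commands": [[0,0,0,0,0,0,0],[0,0,0,0,0,0,0],[0,0,0,0,0,0,0]]}}

```text
clock: 3.65
tcp_pos: [0.4949, 0.1649, 0.1727]
orientation: [-1.555, -0.261, 0.257]
ft_force: [-0.4, -0.2, -0.6]
grip_width: 0.092
```

```bash
python3 - <<'E'
from h import *
im,E,K=cap('wrist','w3'); s=robot.get_state(); print(s['tcp_pos'],R.from_rotvec(s['orientation']).as_matrix().round(3))
cv2.imwrite('pics/w3c.png',im[40:400])
E
```

```text
[0.49479125 0.16489932 0.17245319] [[ 0.946  0.002 -0.324]
 [ 0.324  0.     0.946]
 [ 0.002 -1.    -0.001]]
```

View pics/w3c.png

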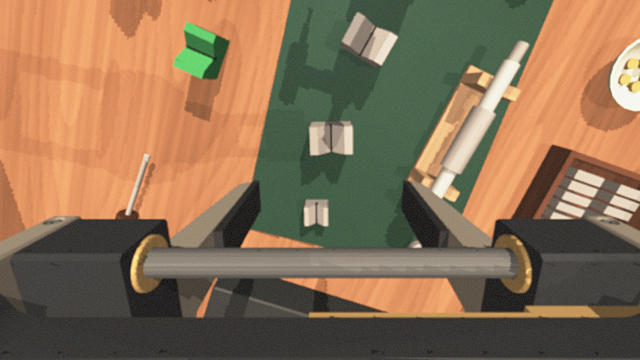

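The view shows block A at (331,138), square to the jaws.

```bash
python3 - <<'E'
from h import *
im,E,K=load('w3')
a=[at(E,K,(u,v+40),.04)[:2] for u,v in ((309,122),(352,121),(354,154),(309,155))];print(np.round(a,4),np.mean(a,0))
b=[at(E,K,(u,v+40),.04)[:2] for u,v in ((359,12),(396,39),(379,66),(342,45))];print(np.mean(b,0))
E
```

```text
[[0.4641 0.1856]
 [0.5063 0.2012]
 [0.5205 0.1685]
 [0.4751 0.1517]] [0.49149577 0.1767395 ]
[0.49513958 0.28010481]
```

>>> {"fn": "drive_tool", "kwargs": {"commands": [[0,-2,10,-30,0,0,0],[0,0,0,-30,0,0,0],[0,0,0,-30,0,0,0],[0,0,0,-30,0,0,0],[0,0,0,-20,0,0,0],[0,0,0,-12,0,0,0],[0,0,0,0,0,0,0],[0,0,0,0,0,0,0]]}}

```text
clock: 4.5
tcp_pos: [0.4929, 0.1754, 0.0203]
orientation: [-1.555, -0.261, 0.259]
ft_force: [0.5, 0.7, 0.4]
grip_width: 0.0918
```

>>> {"fn": "drive_tool", "kwargs": {"commands": [[255,0,0,0,0,0,0],[255,0,0,0,0,0,0],[255,0,0,0,0,0,0],[255,0,0,0,0,0,0],[255,0,0,0,0,0,0],[255,0,0,0,0,0,0],[255,0,0,0,0,0,0]]}}

```text
clock: 5.2
tcp_pos: [0.4918, 0.1755, 0.0192]
orientation: [-1.555, -0.26, 0.26]
ft_force: [-0.0, 0.2, 1.0]
grip_width: 0.0451
```

>>> {"fn": "drive_tool", "kwargs": {"commands": [[255,0,0,20,0,0,0],[255,0,0,35,0,0,0],[255,0,0,40,0,0,0],[255,0,0,35,0,0,0],[255,2,-40,0,0,0,-2],[255,2,-40,0,0,0,-2],[255,2,-40,0,0,0,-2],[255,2,-40,0,0,0,-2],[255,2,-40,0,0,0,-2],[255,2,-40,0,0,0,-2]]}}

```text
clock: 6.2
tcp_pos: [0.503, -0.0658, 0.1484]
orientation: [-1.568, -0.094, 0.096]
ft_force: [-0.3, 0.3, -3.6]
grip_width: 0.0447
```

>>> {"fn": "drive_tool", "kwargs": {"commands": [[255,2,-40,0,0,0,-2],[255,1,-40,0,0,0,-2],[255,1,-40,0,0,0,-2],[255,0,-40,0,0,0,-2],[255,0,-38,0,0,0,0],[255,0,-20,0,0,0,0],[255,0,0,0,0,0,0],[255,0,0,0,0,0,0],[255,0,0,0,0,0,0]]}}

```text
clock: 7.1
tcp_pos: [0.5078, -0.2808, 0.1487]
orientation: [-1.569, 0.013, -0.012]
ft_force: [-0.3, 0.1, -2.7]
grip_width: 0.0448
```

>>> {"fn": "drive_tool", "kwargs": {"commands": [[255,1,-2,-30,0,0,0],[255,0,0,-25,0,0,0],[255,0,0,-15,0,0,0],[255,0,0,-5,0,0,0],[255,0,0,-3,0,0,0],[255,0,0,0,0,0,0],[255,0,0,0,0,0,0]]}}

```text
clock: 7.8
tcp_pos: [0.5097, -0.285, 0.0725]
orientation: [-1.572, 0.012, -0.015]
ft_force: [-1.3, -0.4, -3.5]
grip_width: 0.0447
```

>>> {"fn": "drive_tool", "kwargs": {"commands": [[255,-1,2,-1,0,0,0],[255,0,0,-1,0,0,0],[255,0,0,-1,0,0,0],[255,0,0,0,0,0,0],[255,0,0,0,0,0,0]]}}

```text
clock: 8.3
tcp_pos: [0.5079, -0.2825, 0.0682]
orientation: [-1.571, 0.014, -0.014]
ft_force: [-0.1, 0.2, -3.3]
grip_width: 0.0448
```

>>> {"fn": "drive_tool", "kwargs": {"commands": [[255,0,0,-1,0,0,0],[255,0,0,0,0,0,0],[255,0,0,0,0,0,0]]}}

```text
clock: 8.6
tcp_pos: [0.5079, -0.2825, 0.0672]
orientation: [-1.571, 0.014, -0.014]
ft_force: [-0.3, 0.1, -1.7]
grip_width: 0.0447
```

Contact has been made, since the weight is partly off the wrist. I release, lift and go to block B.

>>> {"fn": "drive_tool", "kwargs": {"commands": [[200,0,0,0,0,0,0],[100,0,0,0,0,0,0],[0,0,0,0,0,0,0],[0,0,0,0,0,0,0],[0,0,0,0,0,0,0],[0,0,0,20,0,0,0],[0,0,0,40,0,0,0],[0,0,0,30,0,0,0],[0,0,10,10,0,0,-1],[0,0,30,0,0,0,-1]]}}

```text
clock: 9.6
tcp_pos: [0.5093, -0.245, 0.1704]
orientation: [-1.575, 0.04, -0.048]
ft_force: [0.4, -0.0, -0.1]
grip_width: 0.0917
```

>>> {"fn": "drive_tool", "kwargs": {"commands": [[0,0,40,0,0,0,-1],[0,0,40,0,0,0,-1],[0,0,40,0,0,0,-1],[0,0,40,0,0,0,-1],[0,0,40,0,0,0,-1],[0,0,40,0,0,0,0],[0,-2,40,0,0,0,0],[0,-2,40,0,0,0,0],[0,-2,40,0,0,0,0],[0,-2,40,0,0,0,0]]}}

```text
clock: 10.6
tcp_pos: [0.4997, 0.1591, 0.1675]
orientation: [-1.568, 0.109, -0.11]
ft_force: [0.9, -0.3, -0.1]
grip_width: 0.0921
```

>>> {"fn": "drive_tool", "kwargs": {"commands": [[0,-2,40,0,0,0,0],[0,-2,40,0,0,0,0],[0,0,30,0,0,0,0],[0,0,10,0,0,0,0],[0,0,0,0,0,0,0],[0,0,0,0,0,0,0],[0,0,0,0,0,0,0]]}}

```text
clock: 11.3
tcp_pos: [0.4962, 0.2762, 0.1672]
orientation: [-1.568, 0.111, -0.111]
ft_force: [-0.3, 0.5, -0.8]
grip_width: 0.0915
```

>>> {"fn": "drive_tool", "kwargs": {"commands": [[0,0,4,-30,0,0,0],[0,0,0,-30,0,0,0],[0,0,0,-30,0,0,0],[0,0,0,-30,0,0,0],[0,0,0,-17,0,0,0],[0,0,0,-10,0,0,0],[0,0,0,0,0,0,0],[0,0,0,0,0,0,0]]}}

```text
clock: 12.1
tcp_pos: [0.4968, 0.2813, 0.0212]
orientation: [-1.567, 0.109, -0.111]
ft_force: [-0.4, 0.6, -0.1]
grip_width: 0.092
```

>>> {"fn": "drive_tool", "kwargs": {"commands": [[255,0,0,0,0,0,0],[255,0,0,0,0,0,0],[255,0,0,0,0,0,0],[255,0,0,0,0,0,0],[255,0,0,0,0,0,0],[255,0,0,0,0,0,0],[255,0,0,0,0,0,0]]}}

```text
clock: 12.8
tcp_pos: [0.4954, 0.2815, 0.0202]
orientation: [-1.568, 0.111, -0.109]
ft_force: [-1.9, 0.3, 1.5]
grip_width: 0.045
```

>>> {"fn": "drive_tool", "kwargs": {"commands": [[255,0,0,20,0,0,0],[255,0,0,35,0,0,0],[255,0,0,40,0,0,0],[255,0,0,35,0,0,0],[255,1,-40,0,0,0,0],[255,1,-40,0,0,0,0],[255,1,-40,0,0,0,1],[255,1,-40,0,0,0,1],[255,2,-40,0,0,0,1],[255,2,-40,0,0,0,1]]}}

```text
clock: 13.8
tcp_pos: [0.503, 0.04, 0.1493]
orientation: [-1.57, 0.055, -0.053]
ft_force: [0.4, -0.2, -3.9]
grip_width: 0.045
```

>>> {"fn": "drive_tool", "kwargs": {"commands": [[255,2,-40,0,0,0,1],[255,2,-40,0,0,0,1],[255,2,-40,0,0,0,1],[255,2,-40,0,0,0,0],[255,0,-30,0,0,0,0],[255,0,-12,0,0,0,0],[255,0,0,0,0,0,0],[255,0,0,0,0,0,0],[255,0,0,0,0,0,0]]}}

```text
clock: 14.7
tcp_pos: [0.5117, -0.1589, 0.1498]
orientation: [-1.57, 0.013, -0.012]
ft_force: [0.7, -0.1, -3.7]
grip_width: 0.0446
```

>>> {"fn": "drive_tool", "kwargs": {"commands": [[255,0,-3,-30,0,0,0],[255,0,0,-25,0,0,0],[255,0,0,-15,0,0,0],[255,0,0,-6,0,0,0],[255,0,0,-3,0,0,0],[255,0,0,0,0,0,0],[255,0,0,-1,0,0,0],[255,0,0,0,0,0,0]]}}

```text
clock: 15.5
tcp_pos: [0.5125, -0.1638, 0.0711]
orientation: [-1.572, 0.013, -0.015]
ft_force: [-0.1, 0.0, -4.2]
grip_width: 0.0452
```

>>> {"fn": "drive_tool", "kwargs": {"commands": [[255,0,0,-1,0,0,0],[255,0,0,0,0,0,0]]}}

```text
clock: 15.7
tcp_pos: [0.512, -0.1636, 0.0694]
orientation: [-1.571, 0.014, -0.014]
ft_force: [-0.9, 0.1, -4.0]
grip_width: 0.045
```

>>> {"fn": "drive_tool", "kwargs": {"commands": [[255,0,0,-1,0,0,0],[255,0,0,0,0,0,0],[255,0,0,0,0,0,0]]}}

```text
clock: 16.0
tcp_pos: [0.5118, -0.1635, 0.0681]
orientation: [-1.571, 0.014, -0.014]
ft_force: [0.1, -0.5, -5.0]
grip_width: 0.0452
```

>>> {"fn": "drive_tool", "kwargs": {"commands": [[255,0,0,-1,0,0,0],[255,0,0,0,0,0,0],[255,0,0,0,0,0,0]]}}

```text
clock: 16.3
tcp_pos: [0.5119, -0.1635, 0.0672]
orientation: [-1.571, 0.014, -0.014]
ft_force: [0.0, -0.2, -3.3]
grip_width: 0.0449
```

>>> {"fn": "drive_tool", "kwargs": {"commands": [[255,0,0,-1,0,0,0],[200,0,0,0,0,0,0],[100,0,0,0,0,0,0],[0,0,0,0,0,0,0],[0,0,0,0,0,0,0],[0,0,0,0,0,0,0],[0,0,0,20,0,0,0],[0,0,0,40,0,0,0],[0,0,-20,40,0,0,0],[0,0,-20,40,0,0,0]]}}

```text
clock: 17.3
tcp_pos: [0.5117, -0.2035, 0.2076]
orientation: [-1.571, 0.013, -0.013]
ft_force: [-0.1, -0.8, 0.7]
grip_width: 0.092
```

>>> {"fn": "drive_tool", "kwargs": {"commands": [[0,0,-20,40,0,0,0],[0,0,-20,20,0,0,0],[0,0,0,0,0,0,0],[0,0,0,0,0,0,0],[0,0,0,0,0,0,0]]}}

```text
clock: 17.8
tcp_pos: [0.5111, -0.242, 0.2639]
orientation: [-1.568, 0.016, -0.011]
ft_force: [0.1, 0.5, -0.3]
grip_width: 0.0922
```

```bash
python3 - <<'E'
from h import *
im,E,K=cap('wrist','w4'); s=robot.get_state(); print(s['tcp_pos'],s['clock'])
cv2.imwrite('pics/w4c.png',cv2.resize(im[40:300,200:450],None,fx=3,fy=3,interpolation=cv2.INTER_CUBIC)[:600])
E
```

```text
[ 0.51114458 -0.2419631   0.2639148 ] 17.85
```

View pics/w4c.png

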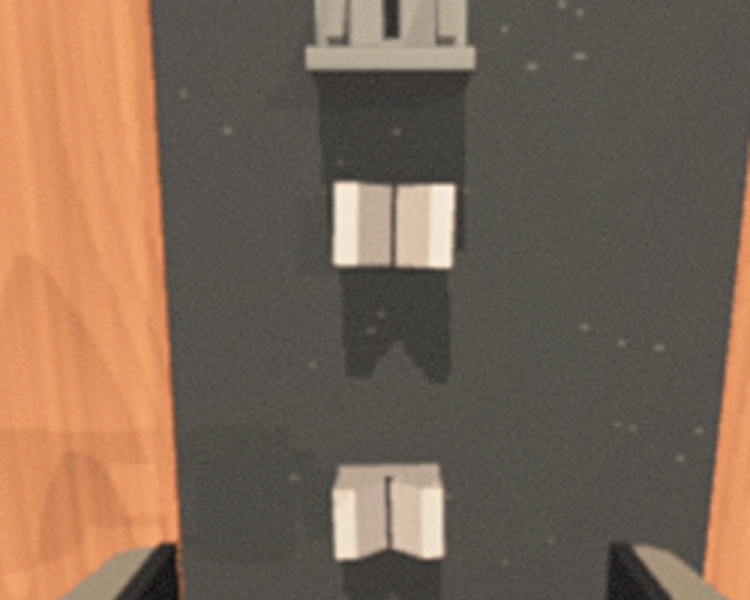

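Both blocks stand upright in the row: near one at (393,225), far one at (389,522). The wall's front edge is at row 70.

```bash
python3 - <<'E'
from h import *
im,E,K=load('w4')
def m(n,u,v,z): p=at(E,K,(200+u/3-.33,40+v/3-.33),z); print(n,p.round(4)); return p[:2]
a=[m('N',*c,.09) for c in ((333,181),(455,184),(453,267),(334,266))]; print(np.mean(a,0))
a=[m('F',*c,.09) for c in ((333,488),(443,490),(443,557),(335,557))]; print(np.mean(a,0))
m('veeN',394,225,.076);m('veeF',388,540,.09)
m('fl',305,69,.1);m('fr',474,70,.1)
E
```

```text
N [ 0.4896 -0.1471  0.09  ]
N [ 0.5355 -0.1489  0.09  ]
N [ 0.5349 -0.1793  0.09  ]
N [ 0.489  -0.1782  0.09  ]
[ 0.51224571 -0.16339174]
F [ 0.4856 -0.2672  0.09  ]
F [ 0.5309 -0.2688  0.09  ]
F [ 0.5309 -0.2981  0.09  ]
F [ 0.4854 -0.2974  0.09  ]
[ 0.50818597 -0.28287335]
veeN [ 0.5123 -0.163   0.076 ]
veeF [ 0.5078 -0.2902  0.09  ]
fl [ 0.4817 -0.11    0.1   ]
fr [ 0.5415 -0.1113  0.1   ]
```

Spacing is 119.5 mm and the row's mid is (0.5102,-0.2231), axis 88.1°. Now the spindle.

>>> {"fn": "drive_tool", "kwargs": {"commands": [[0,10,38,0,0,0,0],[0,10,38,0,0,0,0],[0,10,38,0,0,0,0],[0,10,38,0,0,0,0],[0,10,38,0,0,0,0],[0,10,38,0,0,0,0],[0,10,38,0,0,0,0],[0,10,38,0,0,0,0],[0,10,38,0,0,0,-1],[0,10,38,0,0,0,-1]]}}

```text
clock: 18.85
tcp_pos: [0.6109, 0.139, 0.2645]
orientation: [-1.57, 0.043, -0.039]
ft_force: [-0.7, 0.1, 0.1]
grip_width: 0.0918
```

>>> {"fn": "drive_tool", "kwargs": {"commands": [[0,10,38,-30,0,0,-1],[0,7,31,-30,0,0,0],[0,0,0,-30,0,0,0],[0,0,0,-20,0,0,0],[0,0,0,0,0,0,0],[0,0,0,0,0,0,0],[0,0,0,0,0,0,0]]}}

```text
clock: 19.55
tcp_pos: [0.6296, 0.2057, 0.1579]
orientation: [-1.57, 0.053, -0.057]
ft_force: [0.2, -0.3, 0.5]
grip_width: 0.092
```

```bash
python3 - <<'E'
from h import *
im,E,K=cap('wrist','w5'); s=robot.get_state(); print(s['tcp_pos'],s['clock'])
M=R.from_rotvec(s['orientation']).as_matrix();print(np.degrees(np.arctan2(M[1,0],M[0,0])))
cv2.imwrite('pics/w5c.png',cv2.resize(im[0:300,200:460],None,fx=2,fy=2,interpolation=cv2.INTER_CUBIC))
E
```

```text
[0.62982188 0.20559054 0.15812594] 19.6
-4.008654708419299
```

View pics/w5c.png

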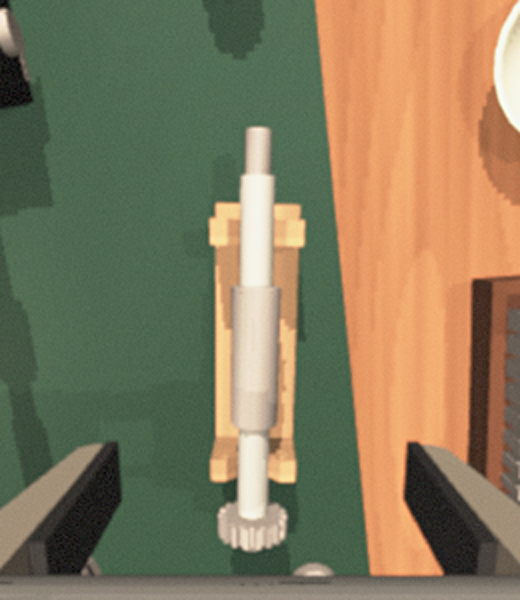

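The spindle stands upright in the image, with its plain end at (258,128), body from (256,287) to (254,428) and gear at (252,525).

```bash
python3 - <<'E'
from h import *
im,E,K=load('w5')
def m(n,u,v,z): p=at(E,K,(200+u/2-.25,v/2-.25),z); print(n,p.round(4)); return p[:2]
p=m('plain',258,128,.042);a=m('b+',256,287,.045);b=m('b-',254,428,.05);m('g',252,525,.05)
d=p-b;print(np.degrees(np.arctan2(d[1],d[0])),np.hypot(*(a-b)),(a+b)/2)
E
```

```text
plain [0.6366 0.3268 0.042 ]
b+ [0.6306 0.2563 0.045 ]
b- [0.6247 0.1871 0.05  ]
g [0.6198 0.1338 0.05  ]
85.14873774070865 0.06939167312489815 [0.62768054 0.22171707]
```

>>> {"fn": "drive_tool", "kwargs": {"commands": [[0,-3,2,-30,0,0,-0.6],[0,0,0,-30,0,0,0],[0,0,0,-30,0,0,0],[0,0,0,-20,0,0,0],[0,0,0,-10,0,0,0],[0,0,0,0,0,0,0],[0,0,0,0,0,0,0],[0,0,0,0,0,0,0]], "grip_force": 40}}

```text
clock: 20.4
tcp_pos: [0.6274, 0.2077, 0.0383]
orientation: [-1.569, 0.06, -0.066]
ft_force: [-0.1, -0.5, 0.4]
grip_width: 0.0916
```

>>> {"fn": "drive_tool", "kwargs": {"commands": [[255,0,0,0,0,0,0],[255,0,0,0,0,0,0],[255,0,0,0,0,0,0],[255,0,0,0,0,0,0],[255,0,0,0,0,0,0],[255,0,0,0,0,0,0],[255,0,0,0,0,0,0],[255,0,0,0,0,0,0],[255,0,0,0,0,0,0]]}}

```text
clock: 21.3
tcp_pos: [0.6261, 0.2075, 0.0362]
orientation: [-1.57, 0.063, -0.064]
ft_force: [-0.6, -0.4, -1.2]
grip_width: 0.0229
```

>>> {"fn": "drive_tool", "kwargs": {"commands": [[255,0,0,10,0,0,0],[255,0,0,20,0,0,0],[255,0,0,30,0,0,0],[255,0,0,30,0,0,0],[255,0,0,25,0,0,0],[255,0,0,10,0,0,0],[255,0,0,0,0,0,0],[255,-3,-10,0,0,0,0.2],[255,-5,-20,0,0,0,0.2],[255,-8,-30,0,0,0,0.2]]}}

```text
clock: 22.3
tcp_pos: [0.608, 0.1472, 0.1584]
orientation: [-1.57, 0.057, -0.05]
ft_force: [0.4, -1.0, -4.2]
grip_width: 0.0234
```

>>> {"fn": "drive_tool", "kwargs": {"commands": [[255,-8,-30,0,0,0,0.2],[255,-8,-30,0,0,0,0.2],[255,-8,-30,0,0,0,0.2],[255,-8,-30,0,0,0,0.2],[255,-8,-30,0,0,0,0.2],[255,-8,-30,0,0,0,0.2],[255,-8,-30,0,0,0,0.2],[255,-8,-30,0,0,0,0.2],[255,-8,-30,0,0,0,0.2],[255,-8,-30,0,0,0,0.2]]}}

```text
clock: 23.3
tcp_pos: [0.5276, -0.1534, 0.1588]
orientation: [-1.569, 0.03, -0.024]
ft_force: [-0.0, 1.0, -3.6]
grip_width: 0.0228
```

>>> {"fn": "drive_tool", "kwargs": {"commands": [[255,-8,-30,0,0,0,0.2],[255,-8,-25,0,0,0,0.2],[255,-4,-15,0,0,0,0],[255,0,-10,0,0,0,0],[255,0,-5,0,0,0,0],[255,0,0,0,0,0,0],[255,0,0,0,0,0,0],[255,0,0,0,0,0,0]]}}

```text
clock: 24.1
tcp_pos: [0.5101, -0.2366, 0.1611]
orientation: [-1.57, 0.021, -0.021]
ft_force: [0.3, -0.1, -4.3]
grip_width: 0.0227
```

```bash
python3 - <<'E'
from h import *
im,E,K=cap('wrist','w6'); s=robot.get_state(); print(s['tcp_pos'],s['clock'],s['ft_force'],s['torque'])
M=R.from_rotvec(s['orientation']).as_matrix();print(np.degrees(np.arctan2(M[1,0],M[0,0])))
sd=cap('side','s6')[0]
a=cv2.resize(im[0:300,200:460],None,fx=2,fy=2,interpolation=cv2.INTER_CUBIC)
b=cv2.resize(sd[60:210,230:370],None,fx=2,fy=4)[:600]
cv2.imwrite('pics/w6c.png',np.hstack([a,b]))
E
```

```text
[ 0.5101245  -0.23668105  0.16119041] 24.15 [-0.33378636  0.62977401 -4.56639371] [-0.03072435  0.02460339  0.02022623]
-1.5339282027451868
```

View pics/w6c.png

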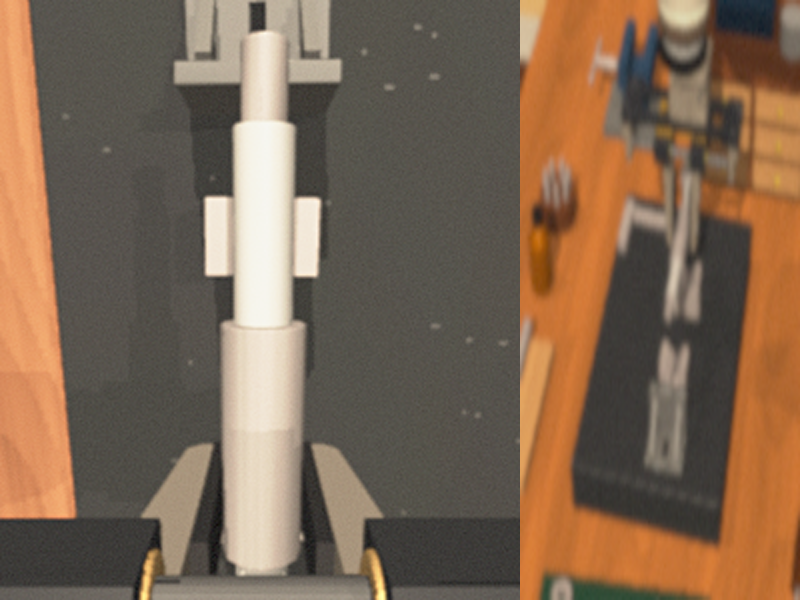

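The spindle is held with its plain end towards the wall, ahead of the near block. I check tilt and position from the apparent widths.

```bash
python3 - <<'E'
from h import *
im,E,K=load('w6'); f=K[0,0]
g=cv2.cvtColor(im,cv2.COLOR_BGR2GRAY).astype(float)
o=-E[:3,:3].T@E[:3,3]; print(o)
def edges(v,c,w,th):
    r=cv2.GaussianBlur(g,(3,3),0)[v]; 
    d=np.diff(r); L=c-w+np.argmax(d[c-w:c]); Rr=c+np.argmin(d[c:c+w]); 
    s=lambda i: i+.5+ (0 if d[i-1]+d[i+1]-2*d[i]==0 else (d[i-1]-d[i+1])/(2*(d[i-1]+d[i+1]-2*d[i])))
    return s(L),s(Rr)
for v,D in ((45,.012),(55,.012),(72,.016),(80,.016),(88,.016),(142,.016),(150,.016),(175,.024),(190,.024),(210,.024),(225,.024)):
    l,r=edges(v,332,26,0); n=[np.linalg.inv(K)@np.array([x,v,1]) for x in (l,r)]
    n=[a/np.linalg.norm(a) for a in n]
    al=np.arccos(n[0]@n[1])/2; dist=D/2/np.sin(al)  # approx dist in scan plane
    b=(n[0]+n[1]);b/=np.linalg.norm(b); P=o+E[:3,:3].T@(b*dist)
    print(v,round(l,1),round(r,1),P.round(4))
E
```

```text
[ 0.511866   -0.16606     0.32258839]
45 320.3 343.2 [ 0.5135 -0.1272  0.1594]
55 320.2 343.1 [ 0.5133 -0.1323  0.1608]
72 316.4 346.8 [ 0.5131 -0.1408  0.1625]
80 316.4 346.7 [ 0.5129 -0.1448  0.1629]
88 316.5 346.6 [ 0.5128 -0.1488  0.163 ]
142 316.6 345.6 [ 0.5119 -0.177   0.164 ]
150 316.6 345.6 [ 0.5118 -0.1813  0.1651]
175 310.5 351.8 [ 0.5114 -0.1962  0.1605]
190 310.7 351.1 [ 0.5111 -0.2055  0.1592]
210 310.8 350.6 [ 0.5106 -0.2178  0.1597]
225 310.6 350.6 [ 0.5103 -0.2263  0.1625]
```

```bash
python3 - <<'E'
from h import *
im,E,K=load('w6')
for z in (.163,.166): print(at(E,K,(331,161),z+.004).round(4), at(E,K,(332,61),z).round(4), at(E,K,(332,18),z).round(4))
E
```

```text
[ 0.5116 -0.1871  0.167 ] [ 0.5134 -0.1356  0.163 ] [ 0.5139 -0.1158  0.163 ]
[ 0.5116 -0.1867  0.17  ] [ 0.5134 -0.1362  0.166 ] [ 0.5139 -0.1167  0.166 ]
```

Axis direction is 88.15°, matching the vees, x is right, and mid y is about -0.2213. I shift 2 mm and lower.

>>> {"fn": "drive_tool", "kwargs": {"commands": [[255,0,-2,-20,0,0,0],[255,0,0,-20,0,0,0],[255,0,0,-15,0,0,0],[255,0,0,-10,0,0,0],[255,0,0,-5,0,0,0],[255,0,0,0,0,0,0],[255,0,0,0,0,0,0]]}}

```text
clock: 24.9
tcp_pos: [0.5104, -0.2399, 0.092]
orientation: [-1.572, 0.021, -0.023]
ft_force: [-0.3, 1.3, -4.4]
grip_width: 0.023
```

>>> {"fn": "drive_tool", "kwargs": {"commands": [[255,0,0,-2,0,0,0],[255,0,0,-1,0,0,0],[255,0,0,0,0,0,0],[255,0,0,0,0,0,0]]}}

```text
clock: 25.3
tcp_pos: [0.5099, -0.2395, 0.0883]
orientation: [-1.571, 0.022, -0.022]
ft_force: [-0.9, 0.3, -3.5]
grip_width: 0.0233
```

>>> {"fn": "drive_tool", "kwargs": {"commands": [[255,0,0,-2,0,0,0],[255,0,0,-2,0,0,0],[255,0,0,0,0,0,0],[255,0,0,0,0,0,0]]}}

```text
clock: 25.7
tcp_pos: [0.5098, -0.2394, 0.084]
orientation: [-1.57, 0.022, -0.022]
ft_force: [0.4, -0.6, -4.8]
grip_width: 0.0229
```

>>> {"fn": "drive_tool", "kwargs": {"commands": [[255,0,0,-1,0,0,0],[255,0,0,0,0,0,0],[255,0,0,0,0,0,0]]}}

```text
clock: 26.0
tcp_pos: [0.5099, -0.2395, 0.0832]
orientation: [-1.571, 0.022, -0.022]
ft_force: [-0.2, -0.1, -4.7]
grip_width: 0.023
```

>>> {"fn": "drive_tool", "kwargs": {"commands": [[255,0,0,-1,0,0,0],[255,0,0,0,0,0,0],[255,0,0,0,0,0,0]]}}

```text
clock: 26.3
tcp_pos: [0.5099, -0.2395, 0.0822]
orientation: [-1.571, 0.022, -0.022]
ft_force: [0.5, 0.3, -4.0]
grip_width: 0.0231
```

>>> {"fn": "drive_tool", "kwargs": {"commands": [[255,0,0,-1,0,0,0],[255,0,0,0,0,0,0],[255,0,0,0,0,0,0]]}}

```text
clock: 26.6
tcp_pos: [0.51, -0.2396, 0.0818]
orientation: [-1.571, 0.022, -0.022]
ft_force: [-2.7, 1.3, 3.0]
grip_width: 0.0227
```

>>> {"fn": "drive_tool", "kwargs": {"commands": [[255,0,0,-1,0,0,0],[255,0,0,0,0,0,0],[255,0,0,0,0,0,0]]}}

```text
clock: 26.9
tcp_pos: [0.51, -0.2396, 0.0817]
orientation: [-1.571, 0.022, -0.022]
ft_force: [-6.2, 3.4, 10.3]
grip_width: 0.0229
```

Seated. I ease off 1 mm, release gently, then lift and look.

>>> {"fn": "drive_tool", "kwargs": {"commands": [[255,0,0,1,0,0,0],[240,0,0,0,0,0,0],[225,0,0,0,0,0,0],[205,0,0,0,0,0,0],[185,0,0,0,0,0,0],[160,0,0,0,0,0,0],[130,0,0,0,0,0,0],[100,0,0,0,0,0,0],[100,0,0,0,0,0,0],[100,0,0,0,0,0,0]]}}

```text
clock: 27.9
tcp_pos: [0.51, -0.2396, 0.0812]
orientation: [-1.571, 0.022, -0.022]
ft_force: [-0.0, -0.3, -0.7]
grip_width: 0.056
```

>>> {"fn": "drive_tool", "kwargs": {"commands": [[100,0,0,15,0,0,0],[100,0,0,30,0,0,0],[100,0,0,40,0,0,0],[100,0,0,40,0,0,0],[100,0,0,40,0,0,0],[100,0,0,20,0,0,0],[100,0,0,0,0,0,0],[100,0,0,0,0,0,0],[100,0,0,0,0,0,0]]}}

```text
clock: 28.8
tcp_pos: [0.5091, -0.2389, 0.2643]
orientation: [-1.569, 0.024, -0.02]
ft_force: [0.4, 0.3, 0.5]
grip_width: 0.0562
```

```bash
python3 - <<'E'
from h import *
im,E,K=cap('wrist','w7'); s=robot.get_state(); print(s['tcp_pos'],s['clock'],s['grip_width'])
cv2.imwrite('pics/w7c.png',cv2.resize(im[40:300,200:450],None,fx=3,fy=3,interpolation=cv2.INTER_CUBIC)[:600])
E
```

```text
[ 0.5090171  -0.2388511   0.26408899] 28.85 0.05575305389528144
```

View pics/w7c.png

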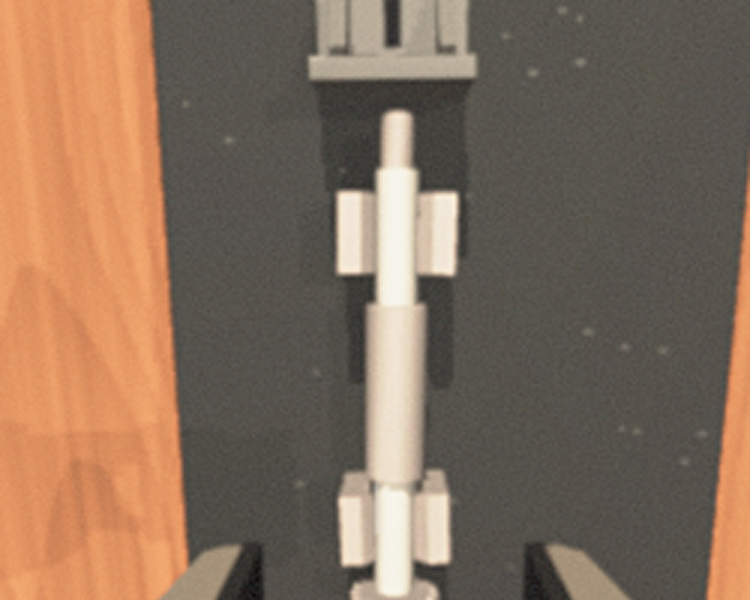

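The spindle lies in both vees, with its plain end at (398,112), body from (396,305) to (393,482), and blocks at (397,233) and (394,525).

```bash
python3 - <<'E'
from h import *
im,E,K=load('w7')
def m(n,u,v,z): p=at(E,K,(200+u/3-.33,40+v/3-.33),z); print(n,p.round(4)); return p[:2]
m('plain',398,112,.089);m('j85',397,168,.093);m('b+',396,305,.095);m('b-',393,481,.092)
a=[m('N',*c,.09) for c in ((336,191),(459,193),(456,274),(337,274))]; print(np.mean(a,0))
a=[m('F',*c,.09) for c in ((340,495),(449,497),(449,564),(341,564))]; print(np.mean(a,0))
m('fl',309,79,.1);m('fr',476,78,.1)
E
```

```text
plain [ 0.5137 -0.1201  0.089 ]
j85 [ 0.5128 -0.1401  0.093 ]
b+ [ 0.5112 -0.1901  0.095 ]
b- [ 0.5081 -0.2611  0.092 ]
N [ 0.4896 -0.1474  0.09  ]
N [ 0.5361 -0.1494  0.09  ]
N [ 0.5347 -0.1792  0.09  ]
N [ 0.4886 -0.178   0.09  ]
[ 0.51224677 -0.16351326]
F [ 0.486  -0.2671  0.09  ]
F [ 0.531  -0.2691  0.09  ]
F [ 0.5307 -0.2986  0.09  ]
F [ 0.4851 -0.2974  0.09  ]
[ 0.50822128 -0.28307828]
fl [ 0.4823 -0.1099  0.1   ]
fr [ 0.5416 -0.1112  0.1   ]
```

Spindle mid is at (0.510,-0.225), with the end about 9.5 mm off the face and block offsets +62/-58 mm, all in tolerance. Gauge column target is (0.570,-0.227). I go for the gauge.

>>> {"fn": "drive_tool", "kwargs": {"commands": [[100,0,40,0,0,0,0],[100,0,40,0,0,0,0],[100,0,40,0,0,0,0],[100,0,40,0,0,0,0],[100,0,40,0,0,0,0],[100,0,40,0,0,0,0],[100,0,40,0,0,0,0],[100,0,40,0,0,0,0.5],[100,0,40,0,0,0,1],[100,0,40,0,0,0,1]]}}

```text
clock: 29.85
tcp_pos: [0.5089, 0.1621, 0.2646]
orientation: [-1.571, -0.011, 0.015]
ft_force: [-0.3, 0.4, 0.4]
grip_width: 0.0552
```

>>> {"fn": "drive_tool", "kwargs": {"commands": [[100,-4,35,0,0,0,1],[100,-4,35,0,0,0,1],[100,-4,35,0,0,0,1],[100,-4,35,0,0,0,0],[100,-4,35,0,0,0,0],[100,-4,25,0,0,0,0],[100,0,10,0,0,0,0],[100,0,0,0,0,0,0],[100,0,0,0,0,0,0],[100,0,0,0,0,0,0]]}}

```text
clock: 30.85
tcp_pos: [0.4863, 0.3692, 0.266]
orientation: [-1.571, -0.052, 0.053]
ft_force: [-0.5, -0.8, -0.3]
grip_width: 0.0557
```

```bash
python3 - <<'E'
from h import *
im,E,K=cap('wrist','w8'); s=robot.get_state(); print(s['tcp_pos'],s['clock'],s['grip_width'])
M=R.from_rotvec(s['orientation']).as_matrix();print(np.degrees(np.arctan2(M[1,0],M[0,0])))
print(proj(E,K,(.4853,.375,.188)))
cv2.imwrite('pics/w8c.png',cv2.resize(im[100:300,200:460],None,fx=3,fy=3,interpolation=cv2.INTER_CUBIC))
E
```

```text
[0.48630546 0.36930633 0.26619191] 30.9 0.0561057511670769
3.810585302387814
[330.04101286 197.66594018]
```

View pics/w8c.png

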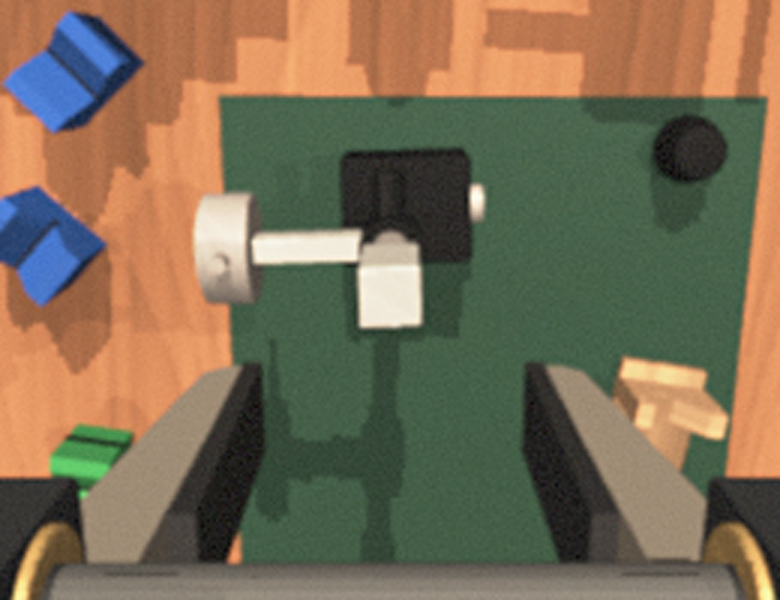

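The grip block's top is at crop (390,296), and my prediction was (390,293). The gauge is square to the jaws. I descend and grip.

>>> {"fn": "drive_tool", "kwargs": {"commands": [[100,-1,5,-20,0,0,0],[100,0,0,-25,0,0,0],[100,0,0,-25,0,0,0],[100,0,0,-20,0,0,0],[100,0,0,-15,0,0,0],[100,0,0,0,0,0,0],[100,0,0,0,0,0,0]], "grip_force": 45}}

```text
clock: 31.6
tcp_pos: [0.4854, 0.3753, 0.1619]
orientation: [-1.57, -0.054, 0.053]
ft_force: [0.6, 0.4, 0.6]
grip_width: 0.0558
```

>>> {"fn": "drive_tool", "kwargs": {"commands": [[160,0,0,0,0,0,0],[180,0,0,0,0,0,0],[195,0,0,0,0,0,0],[205,0,0,0,0,0,0],[255,0,0,0,0,0,0],[255,0,0,0,0,0,0],[255,0,0,0,0,0,0],[255,0,0,0,0,0,0],[255,0,0,0,0,0,0]]}}

```text
clock: 32.5
tcp_pos: [0.4849, 0.3757, 0.1614]
orientation: [-1.57, -0.054, 0.053]
ft_force: [0.2, 0.9, 1.2]
grip_width: 0.0181
```

>>> {"fn": "drive_tool", "kwargs": {"commands": [[255,0,0,10,0,0,0],[255,0,0,20,0,0,0],[255,0,0,30,0,0,0],[255,0,0,35,0,0,0],[255,0,0,30,0,0,0],[255,0,0,15,0,0,0],[255,0,0,0,0,0,0],[255,1,-10,0,0,0,0],[255,3,-20,0,0,0,-0.3],[255,4,-30,0,0,0,-0.3]]}}

```text
clock: 33.5
tcp_pos: [0.4914, 0.3146, 0.2976]
orientation: [-1.572, -0.042, 0.051]
ft_force: [0.0, -0.1, -6.3]
grip_width: 0.0177
```

>>> {"fn": "drive_tool", "kwargs": {"commands": [[255,4,-30,0,0,0,-0.3],[255,4,-30,0,0,0,-0.3],[255,4,-30,0,0,0,-0.3],[255,4,-30,0,0,0,-0.3],[255,4,-30,0,0,0,-0.3],[255,4,-30,0,0,0,-0.3],[255,4,-30,0,0,0,-0.3],[255,4,-30,0,0,0,-0.3],[255,4,-30,0,0,0,-0.3],[255,4,-30,0,0,0,-0.3]]}}

```text
clock: 34.5
tcp_pos: [0.5312, 0.0139, 0.2981]
orientation: [-1.57, 0.001, 0.008]
ft_force: [-0.0, 0.2, -7.7]
grip_width: 0.0176
```

>>> {"fn": "drive_tool", "kwargs": {"commands": [[255,5,-30,0,0,0,-0.3],[255,5,-30,0,0,0,-0.3],[255,5,-30,0,0,0,-0.3],[255,5,-30,0,0,0,-0.3],[255,5,-30,0,0,0,-0.3],[255,5,-30,0,0,0,-0.3],[255,4,-30,0,0,0,-0.3],[255,3,-20,0,0,0,0],[255,0,-10,0,0,0,0],[255,0,0,0,0,0,0]]}}

```text
clock: 35.5
tcp_pos: [0.5691, -0.2251, 0.2999]
orientation: [-1.569, 0.028, -0.024]
ft_force: [-0.2, 0.6, -7.7]
grip_width: 0.0177
```

>>> {"fn": "drive_tool", "kwargs": {"commands": [[255,0,0,0,0,0,0],[255,0,0,0,0,0,0],[255,0,0,0,0,0,0]]}}

```text
clock: 35.8
tcp_pos: [0.57, -0.2233, 0.3014]
orientation: [-1.57, 0.023, -0.024]
ft_force: [0.8, 0.1, -7.9]
grip_width: 0.0176
```

>>> {"fn": "drive_tool", "kwargs": {"commands": [[255,0,-4,-20,0,0,0],[255,0,0,-25,0,0,0],[255,0,0,-20,0,0,0],[255,0,0,-10,0,0,0],[255,0,0,-5,0,0,0],[255,0,0,-3,0,0,0],[255,0,0,0,0,0,0],[255,0,0,0,0,0,0]]}}

```text
clock: 36.6
tcp_pos: [0.5705, -0.2288, 0.2195]
orientation: [-1.572, 0.023, -0.026]
ft_force: [0.8, 0.2, -7.5]
grip_width: 0.0174
```

```bash
python3 - <<'E'
from h import *
im,E,K=cap('side','s8'); print(robot.get_state()['tcp_pos'])
a=cv2.resize(im[90:220,230:360],None,fx=3,fy=3,interpolation=cv2.INTER_CUBIC)
im,E,K=cap('scene','sc8')
b=cv2.resize(im[120:250,170:300],None,fx=3,fy=3,interpolation=cv2.INTER_CUBIC)
cv2.imwrite('pics/s8c.png',np.hstack([a,b]))
E
```

```text
[ 0.57042383 -0.22880179  0.21941103]
```

View pics/s8c.png

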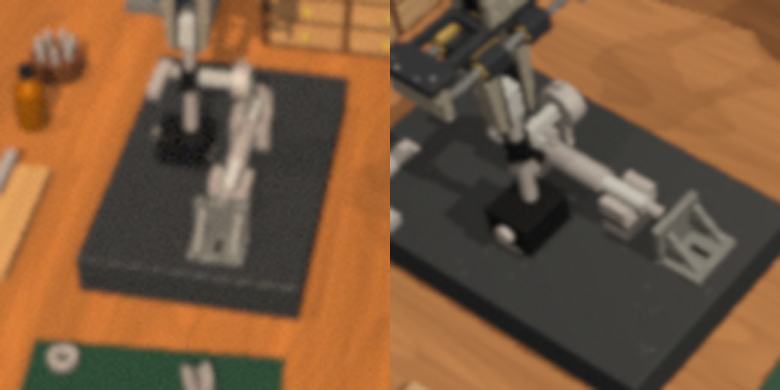

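The gauge is upright over its place, with the dial above the spindle's body. I lower it to contact.

>>> {"fn": "drive_tool", "kwargs": {"commands": [[255,0,1,-2,0,0,0],[255,0,0,-2,0,0,0],[255,0,0,-2,0,0,0],[255,0,0,-1,0,0,0],[255,0,0,0,0,0,0],[255,0,0,0,0,0,0]]}}

```text
clock: 37.3
tcp_pos: [0.5699, -0.2275, 0.2112]
orientation: [-1.571, 0.025, -0.025]
ft_force: [0.3, 0.3, -7.6]
grip_width: 0.0177
```

>>> {"fn": "drive_tool", "kwargs": {"commands": [[255,0,0,-1,0,0,0],[255,0,0,0,0,0,0],[255,0,0,0,0,0,0]]}}

```text
clock: 37.6
tcp_pos: [0.5699, -0.2275, 0.2102]
orientation: [-1.571, 0.025, -0.025]
ft_force: [-0.2, 0.0, -7.8]
grip_width: 0.0178
```

>>> {"fn": "drive_tool", "kwargs": {"commands": [[255,0,0,-1,0,0,0],[255,0,0,0,0,0,0],[255,0,0,0,0,0,0]]}}

```text
clock: 37.9
tcp_pos: [0.5699, -0.2275, 0.2092]
orientation: [-1.571, 0.025, -0.025]
ft_force: [0.6, 0.5, -6.8]
grip_width: 0.0174
```

>>> {"fn": "drive_tool", "kwargs": {"commands": [[255,0,0,-1,0,0,0],[255,0,0,0,0,0,0],[255,0,0,0,0,0,0]]}}

```text
clock: 38.2
tcp_pos: [0.57, -0.2276, 0.2084]
orientation: [-1.571, 0.024, -0.025]
ft_force: [-0.4, 1.1, -6.2]
grip_width: 0.018
```

>>> {"fn": "drive_tool", "kwargs": {"commands": [[255,0,0,-0.5,0,0,0],[255,0,0,0,0,0,0],[255,0,0,0,0,0,0]]}}

```text
clock: 38.5
tcp_pos: [0.5701, -0.2277, 0.2084]
orientation: [-1.571, 0.024, -0.025]
ft_force: [-0.2, 0.1, -2.5]
grip_width: 0.0173
```

Touching down. I release slowly, then lift clear and look.

>>> {"fn": "drive_tool", "kwargs": {"commands": [[255,0,0,-0.5,0,0,0],[255,0,0,0,0,0,0],[225,0,0,0,0,0,0],[205,0,0,0,0,0,0],[190,0,0,0,0,0,0],[170,0,0,0,0,0,0],[140,0,0,0,0,0,0],[110,0,0,0,0,0,0],[110,0,0,0,0,0,0],[110,0,0,0,0,0,0]]}}

```text
clock: 39.5
tcp_pos: [0.5699, -0.2275, 0.2071]
orientation: [-1.571, 0.025, -0.025]
ft_force: [-0.1, 0.2, 0.0]
grip_width: 0.052
```

>>> {"fn": "drive_tool", "kwargs": {"commands": [[110,0,0,10,0,0,0],[110,0,0,20,0,0,0],[110,0,0,30,0,0,0],[110,0,0,35,0,0,0],[110,0,-15,30,0,0,0],[110,0,-25,10,0,0,0],[110,0,-20,0,0,0,0],[110,0,0,0,0,0,0],[110,0,0,0,0,0,0],[110,0,0,0,0,0,0]]}}

```text
clock: 40.5
tcp_pos: [0.5696, -0.2866, 0.341]
orientation: [-1.569, 0.026, -0.023]
ft_force: [-0.3, 0.7, -0.2]
grip_width: 0.0522
```

```bash
python3 - <<'E'
from h import *
im,E,K=cap('wrist','w9'); s=robot.get_state(); print(s['tcp_pos'],s['clock'],s['grip_width'])
cv2.imwrite('pics/w9c.png',cv2.resize(im[60:260,180:440],None,fx=3,fy=3,interpolation=cv2.INTER_CUBIC))
E
```

```text
[ 0.5697594  -0.28650425  0.341255  ] 40.55 0.05235737459564288
```

View pics/w9c.png

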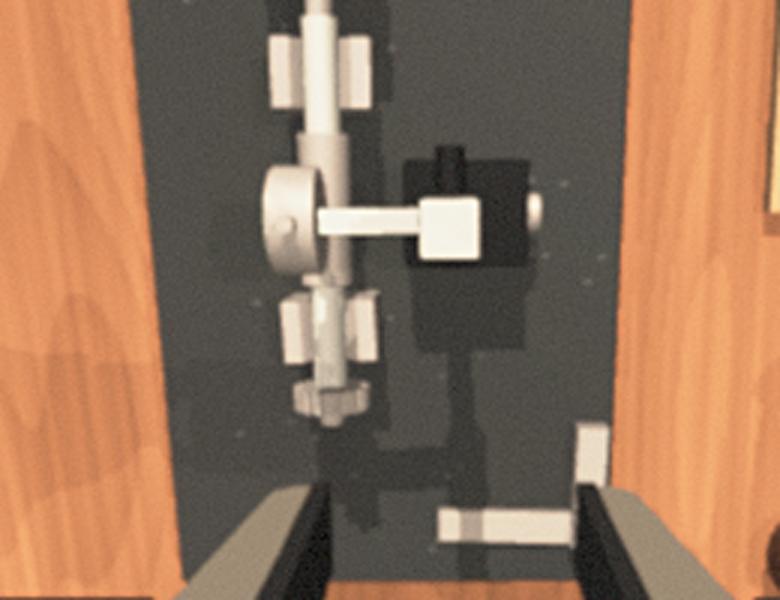

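The gauge stands behind the spindle, with its base at (467,212), grip top at (450,228) and dial over the body. Final numeric check:

```bash
python3 - <<'E'
from h import *
im,E,K=load('w9')
def m(n,u,v,z): p=at(E,K,(180+u/3-.33,60+v/3-.33),z); print(n,p.round(4)); return p[:2]
a=[m('top',*c,.238) for c in ((420,198),(480,197),(480,258),(419,257))]; t=np.mean(a,0)
a=[m('base',*c,.09) for c in ((405,159),(530,160),(529,266),(403,266))]; b=np.mean(a,0)-[.007,0]
b1=m('b+',323,133,.095);b2=m('b-',330,285,.093);print('column top',t,'column from base',b,'spindle mid',(b1+b2)/2)
m('dialL',263,220,.162);m('dialR',326,220,.162)
# small block against the start (side camera frame diff)
i0=load('side0')[0];im,E,K=cap('side','s9');d=cv2.absdiff(i0,im)
p=proj(E,K,(.506,.08,.015));u,v=p.astype(int);print(p,d[v-8:v+9,u-8:u+9].mean(),d[v-8:v+9,u-8:u+9].max())
E
```

```text
top [ 0.5615 -0.2192  0.238 ]
top [ 0.5797 -0.2194  0.238 ]
top [ 0.5793 -0.2377  0.238 ]
top [ 0.5605 -0.2368  0.238 ]
base [ 0.5494 -0.2029  0.09  ]
base [ 0.6078 -0.2051  0.09  ]
base [ 0.607  -0.2542  0.09  ]
base [ 0.5462 -0.2524  0.09  ]
b+ [ 0.5126 -0.1905  0.095 ]
b- [ 0.5108 -0.2602  0.093 ]
column top [ 0.57026318 -0.22829956] column from base [ 0.57060752 -0.22865905] spindle mid [ 0.51169957 -0.22532281]
dialL [ 0.4965 -0.2266  0.162 ]
dialR [ 0.5213 -0.2273  0.162 ]
[295.34373565 216.7939296 ] 5.125720876585929 13
```

Everything is in tolerance: column to spindle axis 59-60 mm, y offset about 3 mm, column vertical, small block unmoved. I hand in.

```bash
python3 -c "
from station import robot
print(robot.sign_off(), robot.get_state()['clock'])"
```

```text
the job is handed in; nothing more can be done
the job is handed in; nothing more can be done
```

The spindle is set up on the granite plate and the job is handed in, with about 41 s of the 128 s used. `sign_off` gave no verdict.

I set both large V-blocks in a row to the right of the angle plate, laid the spindle in their vees with its plain end toward the face, and stood the gauge square behind it.

My last camera checks, good to a few millimetres, showed everything in tolerance:

| Check | Measured | Allowed |
|---|---|---|
| V-blocks from spindle mid-length | about +62 and -58 mm | 49-71 mm either side |
| Spindle mid to stop face | about 114.5 mm (end about 9.5 mm off) | 104-121 mm |
| Spindle off the face's centre line | 0-2 mm | 14 mm |
| Gauge column behind the spindle axis | 59-60 mm | 50-70 mm |
| Gauge off spindle mid-length | about 3 mm | 15 mm |

- **Gauge:** the positions of its column from the base and from the grip block's top agree within 1 mm, so it stands upright.
- **Small V-block:** the picture before and after shows no change.
- **Disagreement:** two wrist views put the spindle axis 1-2 mm apart in x, which is calibration scatter.
- **Not measured directly:** the plunger's clearance above the spindle and the spindle's level. Both follow from it being seated, which I felt as force and saw in both vees.

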